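# Load a circuit board into a sprung repair jig

## Task

Get the board jig ready for repair: first take the orange heatsink that was left lying between the jaws and put it in the blue tray. Then press the red spring-loaded jaw back by its black post, let go, and before it creeps shut push the green board along its channel until it is fully home against the yellow end stop. When the jaw has closed on the board by itself, throw the red-tipped lock lever over, away from the robot, leaving the flux jar, the tip tin and the blue spare board where they stand.

Things in the scene. Friction and masses are not known exactly. Their poses are not given: they have to be found in the camera images.
- nest (a point): Reference point of the jig (aluminium bed plate, top 6 mm above the bench, fixed, turned up to 0.25 rad about z): on top of the bed, where the centre of the home board's underside lies. x axis: away from the robot, the way the jaw opens; y axis: the feed direction of the board; z up. All jig offsets below are in mm in this frame.
- rail (a point): Top edge of the clamping face (x = -30) of the dark fixed rail, 14 high, 12 thick, which runs from y = -195 to +55 on the robot's side of the board.
- guide (a point): Top edge, at its end, of the face (x = +36) of the dark infeed guide, 14 high, 10 thick, y = -195 to -50, on the far side of the infeed channel.
- stop (a point): Middle of the top edge of the face (y = +40) of the yellow end stop, 14 high, at the end of the nest.
- jaw (a joint): Travel (m) of the red jaw along nest +x: 0 shut, stop at 0.055; about 0.012 gripping the board. Bar 16 thick, y = -40 to 40, 17 high, face at x = 18 mm + travel. Spring 3.5 N (shut) to 5 N (open), plus a damper of 1 N per mm/s (10 mm/s: about 15 N). Let go, it creeps back at 3.5 to 5 mm/s: from 0.050 about 8 s remain for the board to enter, then 1 s until it grips.
- jaw_post (a point): Centre of the upright black post on the jaw, by which it is pressed; moves with the jaw. Post 14 thick (x) by 24 wide (y), from 16 to 56 mm above the bed; this point is 36 mm above the bed.
- board_c (a point): Centre of the green circuit board on its black pallet, loose, lying on the bed in the infeed channel between rail and guide: 60 (x) by 80 (y, along the feed) by 14 mm high, small chips up to 4 mm above that, about 160 g. Half-way up (7 mm). Its axes are those of the nest when home.
- sink_c (a point): Centre of the orange finned heatsink, loose, standing in the nest between rail and jaw: 26 x 26 mm (the fin block above the foot 24 x 24), 32 high, 40 g; half-way up (16 mm). It can be turned about z.
- tray_in (a point): Centre of the inner floor (4 mm above the bench) of the open blue tray, fixed, outside 120 (x) by 100 (y) by 28 mm high, walls 4 mm. A small white relay, 15 mm high, lies in its corner away from the robot and towards the jig (within 15 mm of x = +40, y = -30 mm in this frame).
- pivot (a point): Pivot of the lock lever, at x = 20, y = 130, 22 above the bed, on a grey block 70 (x) by 50 (y) by 25 high.
- lock (a joint): Angle of the lock lever (rad): 0 leans towards the robot by 0.5, 1.0 is the far stop, leaning away from it by 0.5. It stays where it is left and moves with about 1 to 2 N at the tip.
- lock_tip (a point): Centre of the red ball, 26 mm in diameter, at the end of the lock lever's 10 mm rod, 70 mm from the pivot; moves with the lever in the plane of the nest's x and z.
- board: The same board, origin under its centre.
- sink: The same heatsink, origin under its centre.
- flux: Amber flux jar with black lid, 48 mm in diameter, 55 high, standing on the bench; a bystander. Origin under its centre.
- spare: Spare board with blue circuit, of the same size as the green one, on the bench; a bystander. Origin under its centre.
- tips: Brass tip tin, 44 mm in diameter, 70 high, standing on the bench; a bystander. Origin under its centre.
There are look-alikes about, which are no part of the job. Leave any brown or pink look-alike of the board alone. Leave any turquoise look-alike of the part that bears tray_in alone.

How it is judged:
By the outcome, as a careful person would: the job done as asked, in the order asked, and still so for the second after the job is handed in, with the robot touching nothing.
It also fails if it takes over 72 s, if anything falls off the work surface, if the arm or the gripper's body presses on something with over 40 N, if the wrist force passes 120 N, or if a joint passes its speed limit or range.

## Robot

A 6-joint arm with a two-finger parallel gripper is mounted at the origin on the work surface. World frame = base frame: x ahead of the robot, y to its left, z up, the work surface at z = 0. Lengths are in m, angles in rad, forces in N, time in s.
With the tool pointing down it reaches from about 0.375 to 0.925 m from the base axis. Payload 5.7 kg.
Tool frame: the origin (TCP) lies midway between the tips of the shut fingers; the grasp point (between the pads) lies robot.tcp_to_grasp behind it (robot.tcp_to_grasp is the distance from the TCP to the grasp point, in m); z points along the fingers, y is the line along which they close (so a half turn about z gives the same grasp; the last joint's range is limited). The gripper opens to 88 mm and grips with 3 to 60 N. Pads are 20 mm wide; open, the fingers measure 115 mm over their backs; the gripper's body (75 mm by 178 mm) begins 61 mm behind the grasp point.
Start: joints at [1.213, 0.359, 1.51, -0, 1.272, -0.115], TCP at [0.144, 0.582, 0.223] pointing down, gripper open.
Joint ranges: [-2.97, 2.97], [-1.01, 2.36], [0.21, 2.38], [-0.96, 4.11], [0.2, 2.71], [-2.98, 2.98]. Speed limits (rad/s): [2.39, 2.39, 3.14, 3.14, 3.14, 3.14].

## Interface

Orientations are given as a rotation vector (axis times angle).
In Python, from workcell import robot, optics gives the robot as it stands.
- The arm moves only by the tool send_rows, never from a script. Its argument "targets" is a list of rows, each a list of 6 numbers: the shift along the tool's x, y, z normalised to -1 to 1, where 1 is 0.2 m, then the turn, a rotation vector about the tool's x, y, z normalised to -1 to 1, where 1 is 360 degrees. A call has 1 to 10 rows; each row is the pose to reach, as a shift and turn from the pose commanded when the call began, along the tool's axes at that moment, turning the shorter way round; what a row does not reach only later rows make up. A row lasts 1/10 s, in which the tool goes at most 50 mm and 8.59 degrees, less where a joint would pass 70% of its speed; a pose out of reach is approached as far as the arm can. A call with a number of a shift or a turn outside -1 to 1 is refused whole. A call with a gripper value outside its range is refused whole. "claw" is the closure, from -1 (fully open) to 1 (shut), set as the call begins (left out, the last holds). The fingers move at their own pace and stop on an object; "force" is the grip in N (left out, the last holds). Time passes only in rows, so rows that repeat a pose let the fingers close. It gives the time, the measured TCP pose, the force, the opening and the grip force at its end, in the units of the state.
- robot.sense(): the state, without advancing time (a new reading comes with each control period).
- optics.get_image(name): name is "side" or "top" or "wrist"; returns a dict with "img" (480x640x3 uint8, blue, green, red), "z_map" (480x640 float32, m along the optical axis (not along the pixel's ray), 0 where there is no reading), "camera_matrix" (3x3 intrinsics, pixels), "k1" (the pictures are not rectified: a ray, as slopes to the right and down, at radius r is drawn at 1 + k1 r^2 times it, then the intrinsics apply), "position" and "attitude" of the camera in the world. Camera axes: x right, y down, z forward; pixel columns grow to the right and rows downward; lengths in m; the calibration is good to about 2 mm. A picture is of the moment at which its call begins.
- robot.close_job(): hands the job in; it is judged then, once.
The state is a dict: "clock": time; "joint_positions": joint angles; "joint_vel": joint speeds; "joint_torque": joint torques, N m; "tool_pos": TCP position; "tool_rot": TCP orientation; "wrist_force": force on the tool from outside, world axes, zero at the start; "torque": the same for the moment, N m; "gripper_width": finger opening in m; "gripper_force": force on a finger pad.
Only numpy, scipy, OpenCV 4.12 (cv2) and the standard library are available. Lean on these libraries where they do the work, as an engineer would, in place of code of your own. Each camera call takes 0.05 s, during which the arm holds its last target. There are 200 camera calls.

## Working session

There is one attempt and no reset: what is moved stays moved. The work goes in short steps, Python scripts to look and compute and a tool call to move; the robot and the scene stay as the last step left them, time stands still between calls to the robot, and variables do not carry over. Pictures are saved under pics/ and viewed, at most 10 in all, crops included, and the job is handed in when it is done.

Besides the shell and the picture viewer there is one more tool, called after "Emit:" as name([rows], argument=value, ...), one row to a line, values as JSON. send_rows: Moves the arm, as the interface text tells. Scaled input: -1 to 1 covers 0.2 m each way for a shift and 360 degrees each way for a turn. Its arguments: {"type":"object","properties":{"targets":{"type":"array","items":{"type":"array","items":{"type":"number"}}},"claw":{"type":"number"},"force":{"type":"number"}},"required":["targets"]}

```bash
mkdir -p pics; ls
cat > h.py <<'E'
import numpy as np, cv2
from scipy.spatial.transform import Rotation as R
from workcell import robot, optics
def get(n):
    d=optics.get_image(n); return d
def rot(d):
    a=np.array(d["attitude"],float)
    return a if a.shape==(3,3) else (R.from_rotvec(a).as_matrix() if a.size==3 else R.from_quat(a).as_matrix())
def rays(d,px):
    px=np.atleast_2d(np.array(px,float)); k=d["k1"]
    K=np.array(d["camera_matrix"])
    s=cv2.undistortPoints(px.reshape(-1,1,2),K,np.array([k,0,0,0,0.]),).reshape(-1,2)
    return s
def plane(d,px,z):
    s=rays(d,px); v=np.c_[s,np.ones(len(s))]@rot(d).T; p=np.array(d["position"])
    return p+v*((z-p[2])/v[:,2])[:,None]
def cloud(d):
    vv,uu=np.mgrid[:480,:640]; s=rays(d,np.c_[uu.ravel(),vv.ravel()]); z=d["z_map"].ravel()
    P=(np.c_[s,np.ones(len(s))]*z[:,None])@rot(d).T+np.array(d["position"])
    P[z==0]=np.nan
    return P.reshape(480,640,3)
def blobs(m,minA=60):
    n,l,s,c=cv2.connectedComponentsWithStats(m.astype(np.uint8))
    return [(l==i,s[i],c[i]) for i in range(1,n) if s[i][4]>=minA]
E
python3 - <<'E'
from h import *
print(robot.sense(), robot.tcp_to_grasp)
for n in("top","side"):
    d=get(n); cv2.imwrite(f"pics/{n}0.png",d["img"]); print(n,d["position"],d["attitude"],d["k1"],d["camera_matrix"])
E
```

```text
pics
{'clock': 0.0, 'joint_positions': array([ 1.21290215e+00,  3.59483101e-01,  1.51144633e+00, -2.59296201e-05,
        1.27250181e+00, -1.15119074e-01]), 'joint_vel': array([-0.00274281,  0.00017415,  0.00072052, -0.00088736, -0.0023019 ,
       -0.0014236 ]), 'joint_torque': array([ 1.40592248e-03, -5.15382171e+01, -2.70721185e+01,  6.76998496e-02,
        3.50811007e-02, -1.64388521e-04]), 'tool_pos': array([0.14401787, 0.58173402, 0.22181735]), 'tool_rot': array([-3.80353084e-01, -3.11807196e+00,  2.81641725e-03]), 'wrist_force': array([0.46306672, 0.04853647, 0.42164507]), 'torque': array([-0.01986931, -0.01664629,  0.00211201]), 'gripper_force': 0.0, 'gripper_width': 0.08807640581090014} 0.0187
top [0.42195301 0.06518381 1.4665594 ] [-2.15180526  2.21195417 -0.11420135] -0.022065560294146164 [[527.50684923   0.         316.49008199]
 [  0.         527.50684923 229.43537698]
 [  0.           0.           1.        ]]
side [ 0.44724791 -0.82076647  0.97394446] [-2.34795802  0.1433857  -0.05161124] -0.013654403720652242 [[571.02400382   0.         313.68611671]
 [  0.         571.02400382 241.9547512 ]
 [  0.           0.           1.        ]]
```

View pics/top0.png

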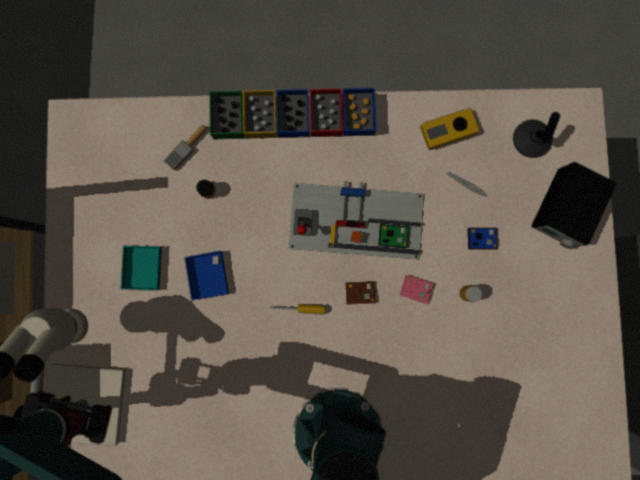

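View pics/side0.png

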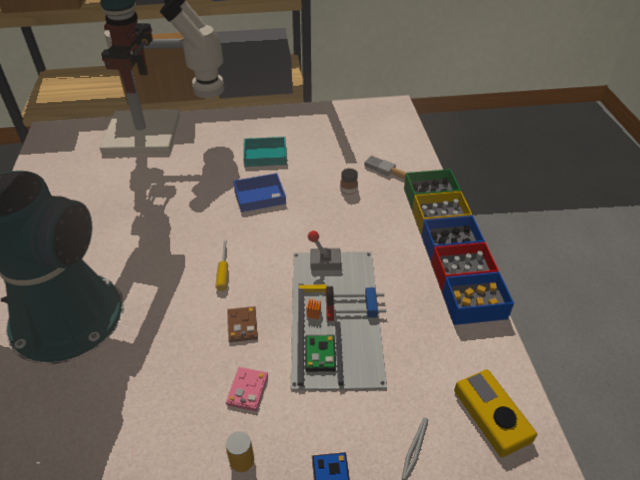

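The top view shows the jig at (357,220), with the yellow stop at (333,233), orange heatsink at (357,237), green board at (394,235), red jaw at about (350,223), and red lever ball at (302,228).

- **Trays:** blue is at (207,275) and has the white relay in its far, jig-side corner (215,259). Turquoise at (141,267) is the look-alike.
- **Boards:** the green board in the channel (394,235) is the target. Brown (361,292) and pink (418,288) are look-alikes, and blue (483,238) is the spare.

Run:
```python
from h import *
for n in("top","side"):
    d=get(n); P=cloud(d); hsv=cv2.cvtColor(d["img"],cv2.COLOR_BGR2HSV); H,S,V=cv2.split(hsv)
    print(n)
    rng=dict(orange=((H>4)&(H<15)&(S>170)&(V>120)),yellow=((H>20)&(H<32)&(S>150)&(V>100)),green=((H>50)&(H<75)&(S>120)&(V>50)),red=(((H<4)|(H>175))&(S>150)&(V>60)),blue=((H>105)&(H<125)&(S>150)&(V>50)))
    for k,m in rng.items():
        for b,s,c in blobs(m,12):
            p=P[b]; p=p[~np.isnan(p[:,0])]
            if len(p)<5: continue
            md=np.median(p,0)
            if not(0.3<md[0]<0.9 and -.4<md[1]<.5): continue
            r=cv2.minAreaRect(p[:,:2].astype(np.float32))
            print(k,c.round(0),s[4],"med",md.round(4),"ztop",np.percentile(p[:,2],95).round(3),"rect",np.round(r[0],4),np.round(r[1],3),round(r[2],1))
    if n=="top":
        m=(S<40)&(V>90)&(P[...,2]>.002)&(P[...,2]<.012)
        m=cv2.morphologyEx(m.astype(np.uint8),cv2.MORPH_OPEN,np.ones((3,3)))
        for b,s,c in blobs(m,800):
            r=cv2.minAreaRect(P[b][:,:2].astype(np.float32)); print("bed",c,s[4],r)
```

```text
top
yellow [450. 127.] 821 med [ 0.8309 -0.337   0.0357] ztop 0.041 rect [ 0.8284 -0.3374] [0.07  0.147] 17.2
yellow [332. 234.] 70 med [ 5.4e-01 -2.0e-04  2.1e-02] ztop 0.027 rect [ 0.5399 -0.0006] [0.011 0.048] 83.2
yellow [310. 309.] 160 med [0.3357 0.0662 0.0252] ztop 0.031 rect [0.335  0.0652] [0.069 0.017] 84.0
green [393. 236.] 304 med [ 0.5285 -0.1699  0.021 ] ztop 0.026 rect [ 0.5301 -0.1696] [0.073 0.053] 84.9
red [330. 117.] 155 med [ 0.848  -0.0272  0.0537] ztop 0.059 rect [0.878  0.0084] [0.12  0.088] 0.2
red [341. 223.] 48 med [ 0.5686 -0.0251  0.024 ] ztop 0.03 rect [ 0.568  -0.0242] [0.025 0.012] 86.9
red [301. 229.] 58 med [0.5469 0.0842 0.1035] ztop 0.108 rect [0.5473 0.0853] [0.018 0.021] 89.0
blue [348. 115.] 87 med [ 0.8516 -0.0426  0.0548] ztop 0.06 rect [ 0.8777 -0.0755] [0.072 0.119] 89.9
blue [374. 111.] 79 med [ 0.8783 -0.1253  0.0481] ztop 0.06 rect [ 0.8774 -0.1251] [0.009 0.12 ] 85.9
blue [285. 125.] 71 med [0.822  0.1351 0.0551] ztop 0.059 rect [0.8391 0.119 ] [0.115 0.06 ] 47.8
blue [353. 192.] 154 med [ 0.6536 -0.0606  0.0326] ztop 0.037 rect [ 0.6531 
[... 1042 characters left out ...]
.6
red [313. 234.] 43 med [0.5481 0.0776 0.103 ] ztop 0.106 rect [0.5482 0.0799] [0.018 0.012] 7.4
red [460. 258.] 960 med [0.8715 0.0366 0.0428] ztop 0.056 rect [0.8806 0.0076] [0.092 0.124] 90.0
red [329. 313.] 49 med [ 0.5619 -0.0824  0.0227] ztop 0.026 rect [ 0.5647 -0.0758] [0.03  0.011] 82.3
blue [256. 194.] 401 med [0.4285 0.35   0.0045] ztop 0.027 rect [0.4351 0.3325] [0.112 0.083] 6.2
blue [429. 231.] 58 med [0.8222 0.1036 0.0543] ztop 0.057 rect [0.8249 0.1022] [0.09 0.02] 77.7
blue [477. 300.] 1799 med [ 0.8764 -0.1187  0.0368] ztop 0.055 rect [ 0.8801 -0.0854] [0.123 0.094] 0.2
blue [371. 299.] 183 med [ 0.6559 -0.0648  0.0321] ztop 0.035 rect [ 0.6553 -0.0637] [0.06  0.019] 83.7
```

```bash
cat >> h.py <<'E'
# tool down with tool y at angle psi from world y
def Rdown(psi): 
    y=np.array([-np.sin(psi),np.cos(psi),0]); z=np.array([0,0,-1.]); return np.c_[np.cross(y,z),y,z]
def rel(pos,psi=None,fromp=None,fromR=None):
    s=robot.sense(); p=s["tool_pos"] if fromp is None else np.array(fromp)
    R0=R.from_rotvec(s["tool_rot"]).as_matrix() if fromR is None else fromR
    sh=R0.T@(np.array(pos)-p)/0.2
    R1=R0 if psi is None else Rdown(psi)
    t=R.from_matrix(R0.T@R1).as_rotvec()/(2*np.pi)
    return np.r_[sh,t].round(4)
E
python3 - <<'E'
from h import *
d=get("wrist"); s=robot.sense(); R0=R.from_rotvec(s["tool_rot"]).as_matrix()
print("cam in tool",R0.T@(np.array(d["position"])-s["tool_pos"]),"\n",R0.T@rot(d),d["camera_matrix"][0])
print(rel([0.5,-0.05,0.3],-0.087), R0.round(3))
E
```

```text
cam in tool [ 0.0782472  -0.00041401 -0.1619722 ] 
 [[ 1.11237243e-03 -9.58254157e-01 -2.85915605e-01]
 [ 9.99999293e-01  9.45751240e-04  7.20847643e-04]
 [-4.20350213e-04 -2.85916204e-01  9.58254532e-01]] [404.84617879   0.         323.36060647]
[-2.4869e+00 -2.6403e+00 -3.8670e-01 -1.0000e-04 -0.0000e+00 -2.4800e-02] [[-0.971  0.24  -0.   ]
 [ 0.24   0.971 -0.001]
 [ 0.    -0.001 -1.   ]]
```

Emit:
send_rows([
  [-0.85,-0.9,0,0,0,0],
  [-0.85,-0.9,0,0,0,0],
  [-0.85,-0.9,0,0,0,0],
  [-0.85,-0.9,0,0,0,0],
  [-0.85,-0.9,0,0,0,0],
], claw=-0.2)

```text
clock: 0.75
tool_pos: [0.2665, 0.3649, 0.2227]
tool_rot: [0.379, 3.118, -0.0]
wrist_force: [0.9, 0.1, -0.1]
gripper_width: 0.0539
gripper_force: 0.0
```

Emit:
send_rows([
  [-0.85,-0.9,0,0,0,0],
  [-0.85,-0.9,0,0,0,0],
  [-0.85,-0.9,0,0,0,0],
  [-0.85,-0.9,0,0,0,0],
  [-0.85,-0.9,0,0,0,0],
])

```text
clock: 1.25
tool_pos: [0.3885, 0.1492, 0.2229]
tool_rot: [0.381, 3.118, 0.0]
wrist_force: [1.7, 0.5, 0.7]
gripper_width: 0.0524
gripper_force: 0.0
```

Emit:
send_rows([
  [-0.8,-0.85,-0.1,0,0,-0.0248],
  [-0.8,-0.85,-0.1,0,0,-0.0248],
  [-0.8,-0.85,-0.1,0,0,-0.0248],
  [-0.8,-0.85,-0.1,0,0,-0.0248],
  [-0.8,-0.85,-0.1,0,0,-0.0248],
  [-0.8,-0.85,-0.1,0,0,-0.0248],
])

```text
clock: 1.85
tool_pos: [0.5055, -0.057, 0.2433]
tool_rot: [0.143, 3.135, -0.004]
wrist_force: [-0.4, 0.9, -0.4]
gripper_width: 0.0526
gripper_force: 0.0
```

Run:
```python
from h import *
s=robot.sense(); print(s["clock"],s["tool_pos"],s["tool_rot"],s["gripper_width"],s["wrist_force"])
d=get("wrist"); np.save("w1.npy",d,allow_pickle=True); cv2.imwrite("pics/w1.png",d["img"])
```

```text
1.85 [ 0.50553858 -0.05697622  0.24331524] [ 0.14319171  3.13474922 -0.00363362] 0.052609797611790576 [-0.4404125   0.87658357 -0.40610585]
```

View pics/w1.png

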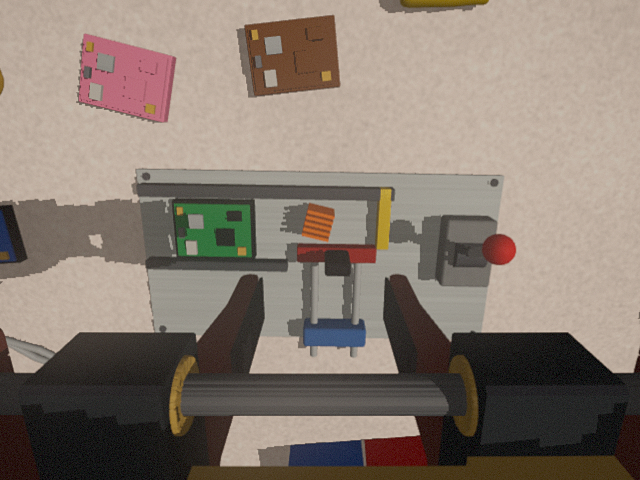

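The close wrist view shows the green board at (214,228), heatsink at (318,222) turned about 10°, stop at (384,218), rail edge at row ~198, jaw at (337,254), post at (337,262), and lever ball at (499,249). The pink (126,78) and brown (293,55) boards are look-alikes and stay put.

Run:
```python
from h import *
d=np.load("w1.npy",allow_pickle=True).item(); P=cloud(d); hsv=cv2.cvtColor(d["img"],cv2.COLOR_BGR2HSV); H,S,V=cv2.split(hsv)
def big(m,roi):
    r=np.zeros_like(m); r[roi[1]:roi[3],roi[0]:roi[2]]=m[roi[1]:roi[3],roi[0]:roi[2]]
    return r
def box(m,z,name,close=5):
    m=cv2.morphologyEx(m.astype(np.uint8),cv2.MORPH_CLOSE,np.ones((close,close)))
    b=max(blobs(m,5),key=lambda t:t[1][4]); ys,xs=np.nonzero(b[0])
    p=plane(d,np.c_[xs,ys],z)[:,:2].astype(np.float32); r=cv2.minAreaRect(p)
    zz=P[...,2][b[0]]; print(name,b[1],"c",np.round(r[0],4),"size",np.round(r[1],4),"ang",round(r[2],1),"zmed",np.nanmedian(zz).round(4)); return r
box(big((H>45)&(H<80)&(S>100)&(V>40),(165,190,265,270)),.02,"board circuit",9)
box(big((H>3)&(H<20)&(S>120)&(V>60),(290,195,345,245)),.038,"sink top",7)
box(big((H>20)&(H<35)&(S>120)&(V>60),(370,180,400,260)),.020,"stop top",3)
box(big(((H<4)|(H>175))&(S>120)&(V>50),(290,240,380,275)),.023,"jaw")
box(big(((H<4)|(H>175))&(S>120)&(V>50),(470,225,525,275)),.0895,"ball")
box(big((V<45),(320,245,355,280)),.062,"post(+)")
# bed corners
box(big((S<50)&(V>75)&(P[...,2]>.003)&(P[...,2]<.02),(130,165,510,345)),.006,"bed",25)
# rail & stop edge rays
for u,v,z in[(150,199,.02),(370,201,.02),(378,190,.02),(377,249,.02),(166,172,0.02)]: print((u,v),plane(d,[(u,v)],z).round(4), P[v,u].round(4))
print(P[[190,192,194],[200,300,350]].round(4))
cv2.imwrite("pics/w1c.png",cv2.resize(d["img"][165:345,130:530],None,fx=2,fy=2,interpolation=cv2.INTER_CUBIC))
```

```text
board circuit [ 174  203   78   55 3022] c [ 0.5317 -0.17  ] size [0.0744 0.055 ] ang 83.7 zmed 0.0202
sink top [299 203  36  42 965] c [ 0.532 -0.066] size [0.0263 0.0415] ang 70.5 zmed 0.0361
stop top [376 188  16  61 738] c [ 0.5346 -0.0011] size [0.0129 0.0611] ang 84.3 zmed 0.0202
jaw [297 244  79  19 967] c [ 0.5652 -0.05  ] size [0.0786 0.0184] ang 83.7 zmed 0.0229
ball [483 235  33  30 780] c [0.5502 0.0841] size [0.0274 0.0254] ang 84.9 zmed 0.1014Traceback (most recent call last):
  File "<stdin>", line 16, in <module>
  File "<stdin>", line 8, in box
ValueError: max() iterable argument is empty
```

Run:
```python
from h import *
d=np.load("w1.npy",allow_pickle=True).item(); P=cloud(d)
q=P[195:250,285:350].reshape(-1,3); q=q[(q[:,2]>.033)&(q[:,2]<.046)]; q=q[(q[:,0]<.553)]
print("sink hi",len(q),cv2.minAreaRect(q[:,:2].astype(np.float32)),np.percentile(q[:,2],[5,50,95]), q.min(0),q.max(0))
q=P[240:285,315:360].reshape(-1,3); q=q[(q[:,2]>.055)&(q[:,2]<.07)]
print("post",len(q),cv2.minAreaRect(q[:,:2].astype(np.float32)) if len(q) else 0)
q=P[180:200,130:400].reshape(-1,3); q=q[(q[:,2]>.017)&(q[:,2]<.023)]
print("rail",len(q),cv2.minAreaRect(q[:,:2].astype(np.float32)))
q=P[180:260,370:400].reshape(-1,3); q=q[(q[:,2]>.017)&(q[:,2]<.023)&(q[:,0]>.517)]
print("stop",cv2.minAreaRect(q[:,:2].astype(np.float32)))
q=P[225:275,470:525].reshape(-1,3); q=q[q[:,2]>.08]; print("ball z",np.percentile(q[:,2],[50,99]))
print(P[210:240:5,300:340:5,2].round(3))
cv2.imwrite("pics/w1c.png",cv2.resize(d["img"][165:345,130:530],None,fx=2,fy=2,interpolation=cv2.INTER_CUBIC))
```

```text
sink hi 617 ((0.531369686126709, -0.0652671679854393), (0.025902992114424706, 0.026526201516389847), 70.57666778564453) [0.03391928 0.03786058 0.03937789] [ 0.51467312 -0.08094828  0.03301565] [ 0.54747164 -0.04906186  0.04043565]
post 400 ((0.5672062039375305, -0.04997125640511513), (0.023177502676844597, 0.01390799693763256), 85.5447006225586)
rail 3158 ((0.4986167550086975, -0.11389130353927612), (0.25069546699523926, 0.012589205987751484), 83.77835845947266)
stop ((0.54627925157547, -0.0022814013063907623), (0.017985474318265915, 0.061338555067777634), 75.87857818603516)
ball z [0.10113047 0.10603949]
[[0.005 0.006 0.035 0.03  0.025 0.021 0.016 0.005]
 [0.005 0.006 0.032 0.039 0.04  0.038 0.035 0.005]
 [0.007 0.032 0.029 0.039 0.039 0.037 0.032 0.008]
 [0.005 0.029 0.037 0.038 0.037 0.033 0.028 0.006]
 [0.004 0.037 0.037 0.037 0.032 0.03  0.037 0.007]
 [0.006 0.039 0.039 0.034 0.032 0.039 0.005 0.007]]
```

View pics/w1c.png

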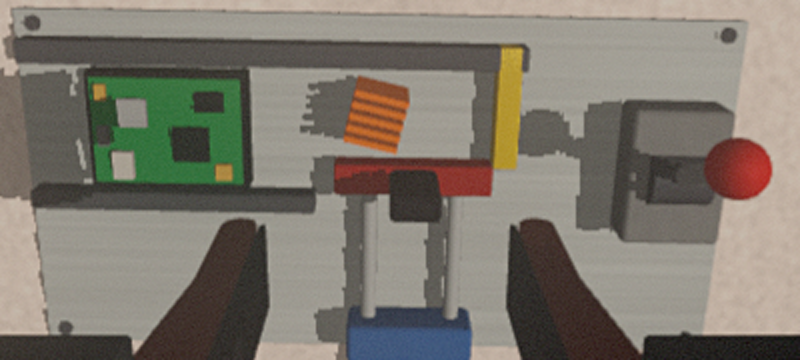

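Run:
```python
from h import *
print(rel([.532,-.0655,.09],-.339)); print(rel([.532,-.0655,.0115],-.339))
```

```text
[-1.466e-01 -4.190e-02  7.638e-01 -0.000e+00  1.000e-04  3.950e-02]
[-1.4630e-01 -4.1700e-02  1.1563e+00 -0.0000e+00  1.0000e-04  3.9500e-02]
```

Emit:
send_rows([
  [-0.147,-0.042,0.2,0,0,0.0395],
  [-0.147,-0.042,0.45,0,0,0.0395],
  [-0.147,-0.042,0.7,0,0,0.0395],
  [-0.147,-0.042,0.764,0,0,0.0395],
  [-0.147,-0.042,0.764,0,0,0.0395],
  [-0.147,-0.042,0.764,0,0,0.0395],
], claw=0.05)

```text
clock: 2.5
tool_pos: [0.5316, -0.0628, 0.0915]
tool_rot: [0.522, 3.096, -0.0]
wrist_force: [-0.1, -0.3, -0.1]
gripper_width: 0.0417
gripper_force: 0.0
```

Run:
```python
from h import *
print(robot.sense()["tool_pos"],rel([.532,-.0655,.0115],-.339))
d=get("wrist"); P=cloud(d)
H,S,V=cv2.split(cv2.cvtColor(d["img"],cv2.COLOR_BGR2HSV))
m=(H>3)&(H<20)&(S>120)&(V>60)&(P[...,2]>.033)&(P[...,2]<.046)&(abs(P[...,0]-.532)<.03)&(abs(P[...,1]+.0655)<.03)
print(cv2.minAreaRect(P[m][:,:2].astype(np.float32)))
cv2.imwrite("pics/w2.png",d["img"])
```

```text
[ 0.53156222 -0.06277092  0.09145181] [-5.900e-03 -1.220e-02  3.998e-01  0.000e+00  3.000e-04  8.000e-04]
((0.5308278799057007, -0.06536835432052612), (0.025821063667535782, 0.02640802226960659), 70.40154266357422)
```

View pics/w2.png

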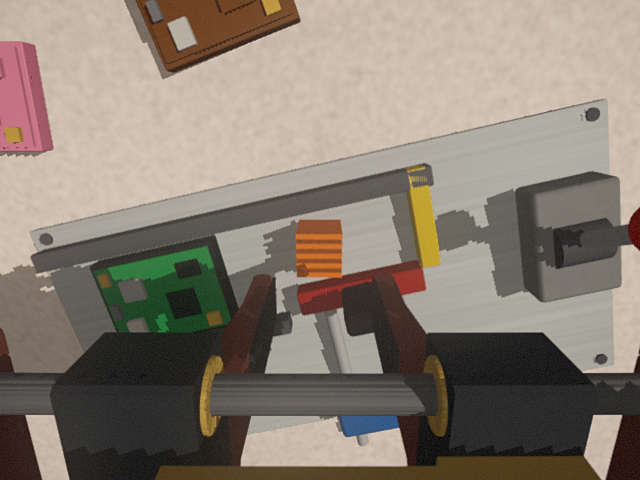

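Emit:
send_rows([
  [-0.003,-0.012,0.1,0,0,0],
  [-0.003,-0.012,0.22,0,0,0],
  [-0.003,-0.012,0.32,0,0,0],
  [-0.003,-0.012,0.4,0,0,0],
  [-0.003,-0.012,0.4,0,0,0],
])

```text
clock: 3.05
tool_pos: [0.531, -0.0657, 0.0105]
tool_rot: [0.524, 3.097, -0.0]
wrist_force: [0.4, 0.2, 0.3]
gripper_width: 0.0419
gripper_force: 0.0
```

Emit:
send_rows([
  [0,0,0,0,0,0],
  [0,0,0,0,0,0],
  [0,0,0,0,0,0],
  [0,0,0,0,0,0],
  [0,0,0,0,0,0],
], claw=0.7, force=12)

```text
clock: 3.55
tool_pos: [0.5319, -0.066, 0.0115]
tool_rot: [0.523, 3.095, -0.0]
wrist_force: [-0.1, 0.2, 7.3]
gripper_width: 0.0239
gripper_force: 12.0
```

Emit:
send_rows([
  [0,0,-0.1,0,0,0],
  [0,0,-0.3,0,0,0],
  [0,0,-0.5,0,0,0],
  [0,0,-0.7,0,0,0],
  [0,0,-0.75,0,0,0],
  [0,0,-0.75,0,0,0],
])

```text
clock: 4.15
tool_pos: [0.5319, -0.066, 0.162]
tool_rot: [0.523, 3.093, -0.001]
wrist_force: [-0.2, 0.8, -1.1]
gripper_width: 0.0237
gripper_force: 12.0
```

Run:
```python
from h import *
s=robot.sense(); print(s["gripper_width"],rel([.418,.352,.16],.13),rel([.418,.352,.16]))
```

```text
0.023651606289015744 [ 1.2253e+00  1.7865e+00  4.7000e-03 -1.0000e-04  8.0000e-04 -7.4000e-02] [1.2253 1.7865 0.0047 0.     0.     0.    ]
```

Emit:
send_rows([
  [0.613,0.893,0,0,0,0],
  [0.613,0.893,0,0,0,0],
  [0.613,0.893,0,0,0,0],
  [0.613,0.893,0,0,0,0],
  [0.613,0.893,0,0,0,0],
])

```text
clock: 4.65
tool_pos: [0.4699, 0.1465, 0.1577]
tool_rot: [-0.519, -3.093, 0.001]
wrist_force: [-0.0, -1.1, -0.4]
gripper_width: 0.0241
gripper_force: 12.0
```

Emit:
send_rows([
  [0.613,0.893,0,0,0,-0.074],
  [0.613,0.893,0,0,0,-0.074],
  [0.613,0.893,0,0,0,-0.074],
  [0.613,0.893,0,0,0,-0.074],
  [0.613,0.893,0,0,0,-0.074],
  [0.613,0.893,0,0,0,-0.074],
  [0.613,0.893,0,0,0,-0.074],
])

```text
clock: 5.35
tool_pos: [0.4156, 0.3511, 0.1584]
tool_rot: [0.205, -3.133, 0.004]
wrist_force: [-0.2, -0.5, -0.3]
gripper_width: 0.0236
gripper_force: 12.0
```

Run:
```python
from h import *
s=robot.sense(); print(s["clock"],s["tool_pos"],s["gripper_width"])
d=get("wrist"); P=cloud(d); H,S,V=cv2.split(cv2.cvtColor(d["img"],cv2.COLOR_BGR2HSV))
m=(H>105)&(H<125)&(S>130)&(P[...,0]>.3)&(P[...,0]<.53)&(P[...,1]>.25)&(P[...,1]<.45)
q=P[m]; print(cv2.minAreaRect(q[:,:2].astype(np.float32)))
f=q[q[:,2]<.008]; print(f.min(0),f.max(0))
m=(S<70)&(V>110)&(P[...,2]>.012)&(P[...,2]<.026)&(P[...,0]>.4)&(P[...,0]<.5)&(P[...,1]>.28)&(P[...,1]<.4)
print("relay",m.sum(),np.median(P[m],0))
cv2.imwrite("pics/w3.png",d["img"])
```

```text
5.35 [0.41563909 0.3510645  0.15840493] 0.023567682227299994
((0.43652281165122986, 0.3467046022415161), (0.11849188804626465, 0.09851908683776855), 8.965551376342773)
[0.3807424  0.29441941 0.00179201] [0.49761948 0.38456956 0.00795577]
relay 70 [0.47209453 0.31567106 0.01856215]
```

View pics/w3.png

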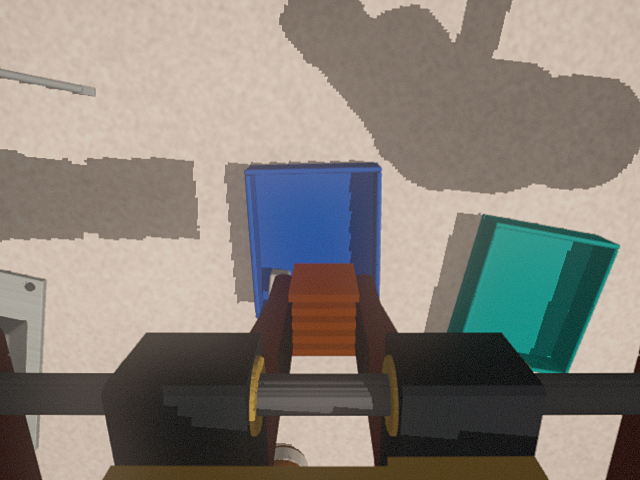

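Emit:
send_rows([
  [0,0,0.2,0,0,0],
  [0,0,0.4,0,0,0],
  [0,0,0.6,0,0,0],
  [0,0,0.7,0,0,0],
  [0,0,0.738,0,0,0],
  [0,0,0.738,0,0,0],
  [0,0,0.738,0,0,0],
])

```text
clock: 6.1
tool_pos: [0.4175, 0.352, 0.0131]
tool_rot: [-0.202, 3.134, 0.001]
wrist_force: [0.1, 0.4, -0.2]
gripper_width: 0.024
gripper_force: 12.2
```

Emit:
send_rows([
  [0,0,0,0,0,0],
  [0,0,0,0,0,0],
  [0,0,0,0,0,0],
  [0,0,0,0,0,0],
], claw=0.05)

```text
clock: 6.5
tool_pos: [0.4166, 0.3526, 0.0128]
tool_rot: [-0.204, 3.134, 0.001]
wrist_force: [-0.3, 0.8, 0.0]
gripper_width: 0.0415
gripper_force: 0.0
```

Emit:
send_rows([
  [0,0,-0.1,0,0,0],
  [0,0,-0.25,0,0,0],
  [0,0,-0.45,0,0,0],
  [0,0,-0.65,0,0,0],
  [0,0,-0.7,0,0,0],
])

```text
clock: 7.0
tool_pos: [0.4187, 0.3539, 0.1567]
tool_rot: [-0.204, 3.128, 0.006]
wrist_force: [0.6, 0.5, -0.4]
gripper_width: 0.0418
gripper_force: 0.0
```

Run:
```python
from h import *
s=robot.sense(); print(s["clock"],s["tool_pos"],s["tool_rot"])
d=get("side"); P=cloud(d); H,S,V=cv2.split(cv2.cvtColor(d["img"],cv2.COLOR_BGR2HSV))
m=(H>3)&(H<18)&(S>140)&(V>60)&(P[...,0]>.35)&(P[...,0]<.5)&(P[...,1]>.25)&(P[...,1]<.45)&(P[...,2]<.06)
print("sink in tray",m.sum(),P[m].min(0),P[m].max(0))
n=np.array([.541,-.048,0]); th=-.108; X=np.array([np.cos(th),np.sin(th),0]); Y=np.array([-X[1],X[0],0])
p=n+X*(-.015)+Y*0+[0,0,.12]; print(p,rel(p,th))
```

```text
7.0 [0.41866273 0.35394299 0.15667456] [-0.20390786  3.12847464  0.00555665]
sink in tray 133 [0.4028838  0.33283144 0.00275584] [0.43077211 0.39134767 0.0392475 ]
[ 0.5260874  -0.04638315  0.12      ] [-2.7250e-01 -2.0545e+00  1.7730e-01  6.0000e-04  1.0000e-03  3.7900e-02]
```

Emit:
send_rows([
  [-0.09,-0.75,0,0,0,0],
  [-0.09,-0.75,0,0,0,0],
  [-0.09,-0.75,0,0,0,0],
  [-0.09,-0.75,0,0,0,0],
], claw=1)

```text
clock: 7.45
tool_pos: [0.4537, 0.2009, 0.1509]
tool_rot: [0.196, -3.133, 0.004]
wrist_force: [0.3, 0.0, -0.2]
gripper_width: 0.0133
gripper_force: 0.0
```

Emit:
send_rows([
  [-0.09,-0.75,0,0,0,0],
  [-0.09,-0.75,0,0,0,0],
  [-0.09,-0.75,0,0,0,0],
  [-0.09,-0.75,0,0,0,0],
])

```text
clock: 7.85
tool_pos: [0.4922, 0.0552, 0.1513]
tool_rot: [0.196, -3.135, 0.003]
wrist_force: [0.6, 0.4, 0.2]
gripper_width: 0.0004
gripper_force: 0.0
```

Emit:
send_rows([
  [-0.09,-0.555,0,0,0,0.0379],
  [-0.09,-0.555,0.05,0,0,0.0379],
  [-0.09,-0.555,0.177,0,0,0.0379],
  [-0.09,-0.555,0.177,0,0,0.0379],
  [-0.09,-0.555,0.177,0,0,0.0379],
])

```text
clock: 8.35
tool_pos: [0.5216, -0.0467, 0.1157]
tool_rot: [-0.17, -3.133, -0.002]
wrist_force: [-0.1, -0.5, 0.1]
gripper_width: 0.0002
gripper_force: 0.0
```

```bash
cat >> h.py <<'E'
n=np.array([.541,-.048,0]); th=-.108; X=np.array([np.cos(th),np.sin(th),0]); Y=np.array([-X[1],X[0],0])
def nest(p): q=np.array(p)-n; return np.array([q@X,q@Y,q[2]]).round(4)
def N(x,y,z): return n+X*x+Y*y+[0,0,z]
E
python3 - <<'E'
from h import *
s=robot.sense(); print(s["clock"],nest(s["tool_pos"]),s["gripper_width"],rel(N(-.015,0,.03),th))
E
```

```text
8.35 [-0.0194 -0.0008  0.1157] 0.00020218275198418415 [-2.370e-02  3.700e-03  4.286e-01  2.000e-04 -6.000e-04 -1.000e-04]
```

Emit:
send_rows([
  [-0.024,0.004,0.2,0,0,0],
  [-0.024,0.004,0.38,0,0,0],
  [-0.024,0.004,0.43,0,0,0],
  [-0.024,0.004,0.43,0,0,0],
  [-0.08,0.004,0.43,0,0,0],
  [-0.115,0.004,0.43,0,0,0],
  [-0.115,0.004,0.43,0,0,0],
])

```text
clock: 9.05
tool_pos: [0.5485, -0.0502, 0.0324]
tool_rot: [0.17, 3.134, -0.001]
wrist_force: [0.0, 0.1, 0.8]
gripper_width: 0.0005
gripper_force: 0.0
```

Run:
```python
from h import *
s=robot.sense(); print(s["clock"],nest(s["tool_pos"]),s["wrist_force"])
d=get("wrist"); cv2.imwrite("pics/w4.png",d["img"])
```

```text
9.05 [ 0.0077 -0.0014  0.0324] [0.00446163 0.10612682 0.75280866]
```

View pics/w4.png

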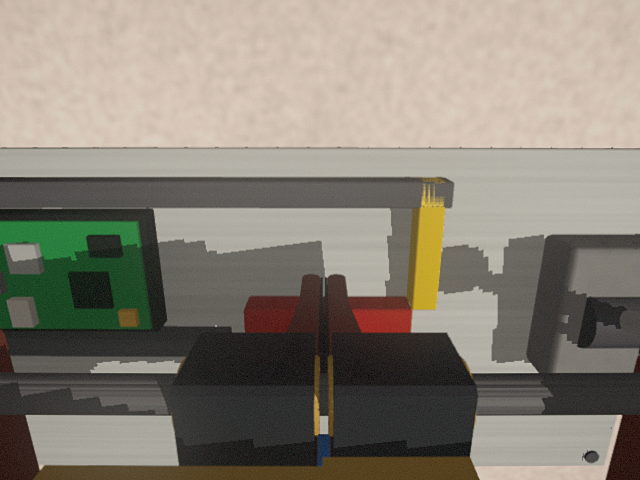

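The shut fingers stand in front of the jaw post (tips at ~(325,285), jaw at row ~310), and the nest is clear. I'll press now.

Emit:
send_rows([
  [-0.01,0,0,0,0,0],
  [-0.02,0,0,0,0,0],
  [-0.03,0,0,0,0,0],
  [-0.04,0,0,0,0,0],
  [-0.05,0,0,0,0,0],
  [-0.06,0,0,0,0,0],
  [-0.07,0,0,0,0,0],
  [-0.08,0,0,0,0,0],
  [-0.09,0,0,0,0,0],
  [-0.1,0,0,0,0,0],
])

```text
clock: 10.1
tool_pos: [0.5568, -0.0508, 0.0298]
tool_rot: [-0.168, -3.121, -0.002]
wrist_force: [-19.7, -0.3, 15.1]
gripper_width: 0.0006
gripper_force: 9.8
```

Emit:
send_rows([
  [-0.01,0,0,0,0,0],
  [-0.02,0,0,0,0,0],
  [-0.03,0,0,0,0,0],
  [-0.04,0,0,0,0,0],
  [-0.05,0,0,0,0,0],
  [-0.06,0,0,0,0,0],
  [-0.07,0,0,0,0,0],
  [-0.08,0,0,0,0,0],
  [-0.09,0,0,0,0,0],
  [-0.1,0,0,0,0,0],
])

```text
clock: 11.1
tool_pos: [0.5743, -0.0527, 0.0297]
tool_rot: [-0.168, -3.116, -0.003]
wrist_force: [-23.4, 1.3, 17.8]
gripper_width: 0.0003
gripper_force: 12.0
```

Run:
```python
from h import *
s=robot.sense(); print(s["clock"],nest(s["tool_pos"]),s["wrist_force"])
d=get("side"); P=cloud(d); H,S,V=cv2.split(cv2.cvtColor(d["img"],cv2.COLOR_BGR2HSV))
m=((H<4)|(H>175))&(S>150)&(V>50)&(P[...,2]<.035)&(P[...,0]>.55)&(P[...,0]<.66)&(P[...,1]>-.12)&(P[...,1]<.0)
q=np.array([nest(p) for p in P[m&(P[...,2]>.018)]]); print("jaw",len(q),q.min(0),q.max(0))
m=(H>45)&(H<80)&(S>100)&(V>40)&(P[...,0]>.48)&(P[...,0]<.58)&(P[...,1]<0)&(P[...,1]>-.23)&(P[...,2]>.01)
q=np.array([nest(p) for p in P[m]]); print("circuit",q.min(0),q.max(0))
```

```text
11.1 [ 0.0336 -0.0011  0.0297] [-23.36742169   1.33772395  17.77877134]
jaw 58 [ 0.0468 -0.0399  0.0184] [ 0.0589 -0.0148  0.0272]
circuit [-0.0234 -0.1629  0.0159] [ 0.0309 -0.0851  0.0261]
```

Emit:
send_rows([
  [-0.01,0,0,0,0,0],
  [-0.02,0,0,0,0,0],
  [-0.03,0,0,0,0,0],
  [-0.04,0,0,0,0,0],
  [-0.05,0,0,0,0,0],
  [-0.06,0,0,0,0,0],
  [-0.07,0,0,0,0,0],
  [-0.08,0,0,0,0,0],
  [-0.09,0,0,0,0,0],
  [-0.1,0,0,0,0,0],
])

```text
clock: 12.15
tool_pos: [0.5938, -0.0548, 0.0297]
tool_rot: [-0.168, -3.115, -0.003]
wrist_force: [-25.5, 1.3, 20.4]
gripper_width: 0.0006
gripper_force: 12.8
```

Run:
```python
from h import *
s=robot.sense(); print(s["clock"],nest(s["tool_pos"]),s["wrist_force"])
```

```text
12.15 [ 0.0532 -0.0011  0.0297] [-25.48868386   1.25207451  20.40293738]
```

Emit:
send_rows([
  [-0.01,0,0,0,0,0],
  [-0.02,0,0,0,0,0],
  [-0.03,0,0,0,0,0],
  [-0.03,0,0,0,0,0],
  [-0.03,0,0,0,0,0],
])

```text
clock: 12.65
tool_pos: [0.6025, -0.0558, 0.0297]
tool_rot: [-0.169, -3.121, -0.002]
wrist_force: [-17.4, 1.4, 11.2]
gripper_width: 0.0007
gripper_force: 8.6
```

Emit:
send_rows([
  [0.1,0,0,0,0,0],
  [0.2,-0.1,-0.15,0,0,0],
  [0.265,-0.3,-0.15,0,0,0],
  [0.265,-0.54,-0.15,0,0,0],
  [0.265,-0.78,-0.15,0,0,0],
  [0.265,-0.92,-0.12,0,0,0],
  [0.265,-0.92,-0.12,0,0,0],
])

```text
clock: 13.35
tool_pos: [0.5394, -0.2385, 0.0548]
tool_rot: [0.176, 3.135, -0.003]
wrist_force: [0.2, 0.7, -0.1]
gripper_width: 0.0003
gripper_force: 0.0
```

Run:
```python
from h import *
s=robot.sense(); print(s["clock"],nest(s["tool_pos"]),s["wrist_force"]); print(rel(N(.004,-.185,.010),th))
```

```text
13.35 [ 0.0189 -0.1896  0.0548] [ 0.21254336  0.6507164  -0.08275685]
[ 0.0751  0.023   0.2236 -0.0003  0.0003 -0.0007]
```

Emit:
send_rows([
  [0.07,0.01,0.12,0,0,0],
  [0.075,0.01,0.22,0,0,0],
  [0.075,0.01,0.22,0,0,0],
  [0.075,0.04,0.22,0,0,0],
  [0.075,0.08,0.22,0,0,0],
  [0.075,0.12,0.22,0,0,0],
  [0.075,0.16,0.22,0,0,0],
  [0.075,0.2,0.22,0,0,0],
  [0.075,0.24,0.22,0,0,0],
  [0.075,0.28,0.22,0,0,0],
])

```text
clock: 14.35
tool_pos: [0.5306, -0.1764, 0.0111]
tool_rot: [0.17, 3.137, -0.001]
wrist_force: [0.4, -1.6, 0.9]
gripper_width: 0.0006
gripper_force: 0.9
```

Run:
```python
from h import *
s=robot.sense(); print(s["clock"],nest(s["tool_pos"]),s["wrist_force"]); print(rel(N(.002,-.055,.010),th))
```

```text
14.35 [ 0.0035 -0.1288  0.0111] [ 0.35261958 -1.64316927  0.87696409]
[ 7.300e-03  3.689e-01  5.400e-03 -1.000e-04  1.000e-04 -0.000e+00]
```

Emit:
send_rows([
  [0,0.04,0,0,0,0],
  [0,0.08,0,0,0,0],
  [0,0.12,0,0,0,0],
  [0,0.16,0,0,0,0],
  [0,0.2,0,0,0,0],
  [0,0.24,0,0,0,0],
  [0,0.27,0,0,0,0],
  [0,0.3,0,0,0,0],
  [0,0.32,0,0,0,0],
])

```text
clock: 15.25
tool_pos: [0.5372, -0.1128, 0.0108]
tool_rot: [-0.17, -3.137, 0.0]
wrist_force: [0.5, -2.1, 1.9]
gripper_width: 0.0003
gripper_force: 0.8
```

Run:
```python
from h import *
s=robot.sense(); print(s["clock"],nest(s["tool_pos"]),s["wrist_force"])
d=get("wrist"); P=cloud(d); H,S,V=cv2.split(cv2.cvtColor(d["img"],cv2.COLOR_BGR2HSV))
Q=P-n; Q=np.stack([Q@X,Q@Y,P[...,2]],-1)
m=(Q[...,2]>.016)&(Q[...,2]<.023)&(Q[...,0]>-.026)&(Q[...,0]<.03)&(Q[...,1]>-.06)&(Q[...,1]<.05)&~((H>20)&(H<35)&(S>120)&(V>60))
q=Q[m]; print("board top",len(q),np.percentile(q,[1,99],axis=0))
m=((H<4)|(H>175))&(S>120)&(V>50)&(Q[...,2]>.018)&(Q[...,2]<.03)&(Q[...,0]<.1)&(Q[...,1]>-.06)&(Q[...,1]<.05)
q=Q[m]; print("jaw",len(q),np.percentile(q,[1,99],axis=0) if len(q) else 0)
cv2.imwrite("pics/w5.png",d["img"])
```

```text
15.25 [ 0.0032 -0.0648  0.0108] [ 0.45812373 -2.10247816  1.89918437]
board top 17356 [[-0.02565756 -0.05511472  0.01729651]
 [ 0.02729391  0.02292985  0.0229138 ]]
jaw 1955 [[0.05992524 0.00523826 0.01814772]
 [0.07570077 0.03914605 0.02436463]]
```

View pics/w5.png

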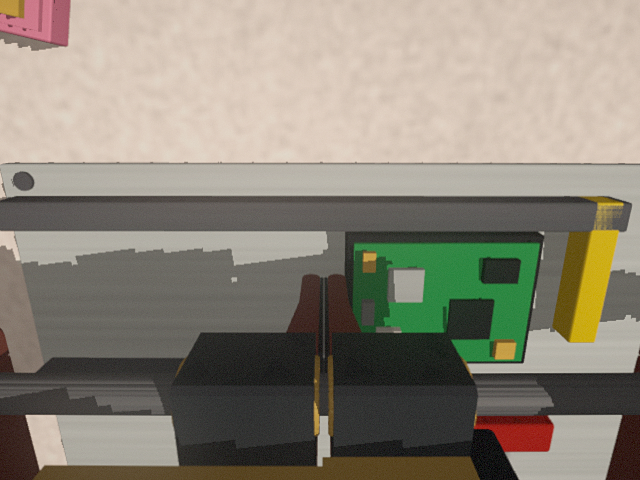

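The board's far edge is at column ~540 and the stop at ~562, so about 16 mm remains. The jaw is still wide open, with its face at x≈60.

Emit:
send_rows([
  [0,0.02,0,0,0,0],
  [0,0.04,0,0,0,0],
  [0,0.055,0,0,0,0],
  [0,0.065,0,0,0,0],
  [0,0.07,0,0,0,0],
  [0,0.075,0,0,0,0],
  [0,0.075,0,0,0,0],
])

```text
clock: 16.0
tool_pos: [0.5388, -0.0983, 0.0108]
tool_rot: [-0.17, -3.137, -0.0]
wrist_force: [0.5, 0.0, 0.4]
gripper_width: 0.0004
gripper_force: 0.0
```

```bash
cat > b.py <<'E'
from h import *
s=robot.sense(); print(s["clock"],nest(s["tool_pos"]),s["wrist_force"])
d=get("wrist"); P=cloud(d); H,S,V=cv2.split(cv2.cvtColor(d["img"],cv2.COLOR_BGR2HSV))
Q=P-n; Q=np.stack([Q@X,Q@Y,P[...,2]],-1)
g=(H>45)&(H<80)&(S>100)&(V>40)&(Q[...,2]>.016)&(Q[...,2]<.024)
y=(H>20)&(H<35)&(S>120)&(V>60)&(Q[...,2]>.017)&(Q[...,2]<.023)&(Q[...,1]>.03)
r=((H<4)|(H>175))&(S>120)&(V>50)&(Q[...,2]>.018)&(Q[...,2]<.03)&(Q[...,0]<.1)&(abs(Q[...,1])<.05)
for k,m in(("circuit",g),("stop",y),("jaw",r)):
    if m.sum()>20: print(k,m.sum(),np.percentile(Q[m],[1,99],axis=0)[:,:2].round(4).tolist())
row=np.nonzero(y)[0]
for v in np.unique(np.percentile(row,[20,50,80]).astype(int)):
    cg=np.nonzero(g[v])[0]; cy=np.nonzero(y[v])[0]
    if len(cg) and len(cy): print("row",v,"green end",cg.max(),"yellow start",cy.min(),plane(d,[(cg.max(),v),(cy.min(),v)],.02)@Y)
cv2.imwrite("pics/b.png",d["img"])
E
python3 b.py
```

```text
16.0 [ 0.0032 -0.0502  0.0108] [0.5399694 0.0088055 0.4477259]
circuit 12814 [[-0.0247, -0.0376], [0.0284, 0.0357]]
stop 3680 [[-0.0413, 0.0394], [0.0195, 0.0521]]
jaw 1377 [[0.0569, 0.0178], [0.0724, 0.0394]]
row 249 green end 539 yellow start 547 [0.04650335 0.04972889]
row 284 green end 533 yellow start 540 [0.04636806 0.04926566]
row 318 green end 527 yellow start 534 [0.04617062 0.04914587]
```

Emit:
send_rows([
  [0,0.004,0,0,0,0],
  [0,0.008,0,0,0,0],
  [0,0.012,0,0,0,0],
  [0,0.012,0,0,0,0],
])

```text
clock: 16.45
tool_pos: [0.539, -0.0966, 0.0109]
tool_rot: [-0.169, -3.137, 0.002]
wrist_force: [-0.5, -5.1, -0.3]
gripper_width: 0.0008
gripper_force: 2.2
```

Emit:
send_rows([
  [0,0.003,0,0,0,0],
  [0,0.005,0,0,0,0],
  [0,0.005,0,0,0,0],
  [0,-0.007,0,0,0,0],
  [0,-0.01,0,0,0,0],
  [0,-0.01,0,0,0,0],
])

```text
clock: 17.05
tool_pos: [0.5389, -0.0978, 0.0109]
tool_rot: [-0.171, -3.137, -0.001]
wrist_force: [0.1, -0.0, -0.5]
gripper_width: 0.0007
gripper_force: 0.0
```

```bash
python3 b.py
```

```text
17.05 [ 0.0033 -0.0497  0.0109] [ 0.08271656 -0.02427815 -0.52937699]
circuit 12951 [[-0.0247, -0.0361], [0.0285, 0.0374]]
stop 3728 [[-0.0413, 0.0394], [0.0197, 0.0521]]
jaw 974 [[0.0554, 0.0185], [0.0677, 0.0395]]
row 247 green end 542 yellow start 546 [0.04813853 0.04974997]
row 282 green end 536 yellow start 540 [0.04802768 0.0496821 ]
row 318 green end 530 yellow start 533 [0.04799562 0.04927164]
```

Emit:
send_rows([
  [0,0,0,0,0,0],
  [0,0,0,0,0,0],
  [0,0,0,0,0,0],
  [0,0,0,0,0,0],
  [0,0,0,0,0,0],
  [0,0,0,0,0,0],
  [0,0,0,0,0,0],
  [0,0,0,0,0,0],
  [0,0,0,0,0,0],
  [0,0,0,0,0,0],
])

```text
clock: 18.1
tool_pos: [0.5389, -0.0981, 0.0109]
tool_rot: [-0.17, -3.137, 0.0]
wrist_force: [0.4, -0.1, -0.5]
gripper_width: 0.0003
gripper_force: 0.0
```

Emit:
send_rows([
  [0,0,0,0,0,0],
  [0,0,0,0,0,0],
  [0,0,0,0,0,0],
  [0,0,0,0,0,0],
  [0,0,0,0,0,0],
  [0,0,0,0,0,0],
  [0,0,0,0,0,0],
  [0,0,0,0,0,0],
  [0,0,0,0,0,0],
  [0,0,0,0,0,0],
])

```text
clock: 19.1
tool_pos: [0.5389, -0.0981, 0.0109]
tool_rot: [0.17, 3.137, -0.0]
wrist_force: [0.1, 0.5, -0.2]
gripper_width: 0.0004
gripper_force: 0.0
```

Emit:
send_rows([
  [0,0,0,0,0,0],
  [0,0,0,0,0,0],
  [0,0,0,0,0,0],
  [0,0,0,0,0,0],
  [0,0,0,0,0,0],
  [0,0,0,0,0,0],
  [0,0,0,0,0,0],
  [0,0,0,0,0,0],
  [0,0,0,0,0,0],
  [0,0,0,0,0,0],
])

```text
clock: 20.1
tool_pos: [0.5389, -0.0981, 0.0109]
tool_rot: [0.17, 3.137, -0.0]
wrist_force: [0.0, -0.1, -0.2]
gripper_width: 0.0005
gripper_force: 0.0
```

Emit:
send_rows([
  [0,0,0,0,0,0],
  [0,0,0,0,0,0],
  [0,0,0,0,0,0],
  [0,0,0,0,0,0],
  [0,0,0,0,0,0],
  [0,0,0,0,0,0],
  [0,0,0,0,0,0],
  [0,0,0,0,0,0],
  [0,0,0,0,0,0],
  [0,0,0,0,0,0],
])

```text
clock: 21.1
tool_pos: [0.5389, -0.0981, 0.0109]
tool_rot: [-0.17, -3.137, 0.0]
wrist_force: [-0.9, -0.4, 0.4]
gripper_width: 0.0006
gripper_force: 0.0
```

Emit:
send_rows([
  [0,0,0,0,0,0],
  [0,0,0,0,0,0],
  [0,0,0,0,0,0],
  [0,0,0,0,0,0],
  [0,0,0,0,0,0],
  [0,0,0,0,0,0],
  [0,0,0,0,0,0],
  [0,0,0,0,0,0],
  [0,0,0,0,0,0],
  [0,0,0,0,0,0],
])

```text
clock: 22.1
tool_pos: [0.5389, -0.0981, 0.0109]
tool_rot: [-0.17, -3.137, 0.0]
wrist_force: [-0.5, 0.1, 0.5]
gripper_width: 0.0002
gripper_force: 0.0
```

Emit:
send_rows([
  [0,0,0,0,0,0],
  [0,0,0,0,0,0],
  [0,0,0,0,0,0],
  [0,0,0,0,0,0],
  [0,0,0,0,0,0],
  [0,0,0,0,0,0],
  [0,0,0,0,0,0],
  [0,0,0,0,0,0],
  [0,0,0,0,0,0],
  [0,0,0,0,0,0],
])

```text
clock: 23.1
tool_pos: [0.5389, -0.098, 0.0109]
tool_rot: [-0.17, -3.137, 0.0]
wrist_force: [1.1, 0.0, -0.3]
gripper_width: 0.0007
gripper_force: 0.0
```

```bash
python3 b.py
```

```text
23.1 [ 0.0033 -0.05    0.0109] [ 1.06572526  0.01245494 -0.26102325]
circuit 13445 [[-0.0264, -0.0361], [0.0266, 0.0373]]
stop 4260 [[-0.0408, 0.0396], [0.0194, 0.0519]]
jaw 617 [[0.0296, 0.0134], [0.0334, 0.0395]]
row 274 green end 538 yellow start 542 [0.04800323 0.04964668]
row 314 green end 532 yellow start 535 [0.04826361 0.04953498]
```

Emit:
send_rows([
  [0,-0.04,0,0,0,0],
  [0,-0.06,-0.1,0,0,0],
  [0,-0.06,-0.3,0,0,0],
  [0,-0.06,-0.5,0,0,0],
  [0,-0.06,-0.7,0,0,0],
  [0,-0.06,-0.75,0,0,0],
  [0,-0.06,-0.75,0,0,0],
])

```text
clock: 23.85
tool_pos: [0.5389, -0.1109, 0.1627]
tool_rot: [0.17, 3.133, -0.002]
wrist_force: [0.2, -0.5, -1.3]
gripper_width: 0.0004
gripper_force: 0.0
```

```bash
python3 b.py
python3 - <<'E'
from h import *
d=get("side"); P=cloud(d); H,S,V=cv2.split(cv2.cvtColor(d["img"],cv2.COLOR_BGR2HSV))
Q=P-n; Q=np.stack([Q@X,Q@Y,P[...,2]],-1)
m=((H<5)|(H>174))&(S>120)&(V>50)&(Q[...,2]>.07)&(abs(Q[...,1]-.13)<.03)&(abs(Q[...,0])<.1)
print("ball",m.sum(),np.median(Q[m],0),Q[m].max(0)); print(rel(N(-.05,.13,.16),th))
E
```

```text
23.85 [ 0.0047 -0.0627  0.1627] [ 0.23519119 -0.5093338  -1.27533175]
circuit 4671 [[-0.0261, -0.036], [0.0277, 0.0371]]
stop 1222 [[-0.0406, 0.0403], [0.0194, 0.052]]
jaw 774 [[0.0306, -0.0386], [0.0453, 0.0389]]
row 197 green end 454 yellow start 458 [0.04772779 0.05079956]
row 219 green end 452 yellow start 455 [0.04780448 0.05014556]
  return _methods._mean(a, axis=axis, dtype=dtype,
  ret = um.true_divide(
Traceback (most recent call last):
ValueError: zero-size array to reduction operation maximum which has no identity
```

View pics/b.png

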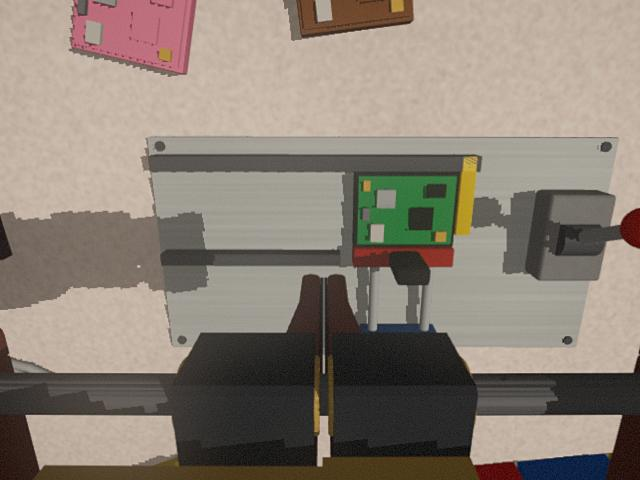

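The picture shows the board against the stop (circuit edge at column ~455, stop at ~458), with the red jaw closed on it at row ~257. Next is the lever.

Run:
```python
from h import *
print(rel(N(-.05,.13,.16),th))
```

```text
[ 2.625e-01  9.603e-01 -4.000e-04  0.000e+00 -3.000e-04 -1.000e-04]
```

Emit:
send_rows([
  [0.26,0.96,0,0,0,0],
  [0.26,0.96,0,0,0,0],
  [0.26,0.96,0,0,0,0],
  [0.26,0.96,0,0,0,0],
  [0.26,0.96,0,0,0,0],
  [0.26,0.96,0.25,0,0,0],
  [0.26,0.96,0.43,0,0,0],
  [0.26,0.96,0.43,0,0,0],
])

```text
clock: 24.75
tool_pos: [0.5014, 0.0858, 0.0696]
tool_rot: [-0.169, -3.125, 0.002]
wrist_force: [-1.3, -0.4, -0.6]
gripper_width: 0.0007
gripper_force: 0.0
```

Emit:
send_rows([
  [-0.06,0,0,0,0,0],
  [-0.12,0,0,0,0,0],
  [-0.16,0,0,0,0,0],
  [-0.19,0,0,0,0,0],
  [-0.22,0,0,0,0,0],
  [-0.25,0,0,0,0,0],
  [-0.28,0,0,0,0,0],
  [-0.3,0,0,0,0,0],
])

```text
clock: 25.55
tool_pos: [0.5669, 0.08, 0.075]
tool_rot: [0.17, 3.137, -0.0]
wrist_force: [-1.5, 0.2, -0.3]
gripper_width: 0.0006
gripper_force: 0.4
```

Run:
```python
from h import *
s=robot.sense(); print(nest(s["tool_pos"]),s["wrist_force"])
```

```text
[0.012 0.13  0.075] [-1.46865604  0.23995129 -0.30844235]
```

Pushing at 1.5 N; about 19 mm remains to the stop.

Emit:
send_rows([
  [-0.02,0,0,0,0,0],
  [-0.04,0,0,0,0,0],
  [-0.06,0,0,0,0,0],
  [-0.075,0,0,0,0,0],
  [-0.085,0,0,0,0,0],
  [-0.085,0,0,0,0,0],
])

```text
clock: 26.15
tool_pos: [0.5835, 0.0781, 0.0748]
tool_rot: [0.17, 3.137, -0.0]
wrist_force: [-0.8, 0.2, 0.4]
gripper_width: 0.0003
gripper_force: 0.1
```

Emit:
send_rows([
  [-0.005,0,0,0,0,0],
  [-0.01,0,0,0,0,0],
  [-0.015,0,0,0,0,0],
  [-0.015,0,0,0,0,0],
])

```text
clock: 26.55
tool_pos: [0.5851, 0.078, 0.0747]
tool_rot: [-0.17, -3.135, 0.0]
wrist_force: [-3.5, 0.5, 2.0]
gripper_width: 0.0006
gripper_force: 2.1
```

Emit:
send_rows([
  [-0.006,0,0,0,0,0],
  [-0.012,0,0,0,0,0],
  [-0.012,0,0,0,0,0],
])

```text
clock: 26.85
tool_pos: [0.5853, 0.0779, 0.0745]
tool_rot: [-0.17, -3.131, 0.0]
wrist_force: [-9.2, 0.7, 6.8]
gripper_width: 0.0006
gripper_force: 4.8
```

Emit:
send_rows([
  [0.1,0,0,0,0,0],
  [0.3,0,0,0,0,0],
  [0.4,0,-0.2,0,0,0],
  [0.4,0,-0.45,0,0,0],
  [0.4,-0.3,-0.5,0,0,0],
  [0.4,-0.3,-0.5,0,0,0],
])

```text
clock: 27.45
tool_pos: [0.5052, 0.0239, 0.1778]
tool_rot: [0.17, 3.129, -0.003]
wrist_force: [-0.7, -0.2, 0.3]
gripper_width: 0.0006
gripper_force: 0.0
```

```bash
python3 b.py
python3 - <<'E'
from h import *
for v in("wrist","side","top"):
    d=get(v); P=cloud(d); H,S,V=cv2.split(cv2.cvtColor(d["img"],cv2.COLOR_BGR2HSV))
    Q=P-n; Q=np.stack([Q@X,Q@Y,P[...,2]],-1)
    m=((H<5)|(H>174))&(S>120)&(V>50)&(Q[...,2]>.07)&(abs(Q[...,1]-.13)<.04)&(abs(Q[...,0])<.1)
    if m.sum(): print(v,"ball",m.sum(),np.median(Q[m],0),Q[m].max(0),Q[m].min(0))
    m=(H>3)&(H<18)&(S>140)&(V>60)&(P[...,0]>.35)&(P[...,0]<.5)&(P[...,1]>.25)&(P[...,1]<.42)&(P[...,2]<.06)
    if m.sum(): print(v,"sink",m.sum(),np.median(P[m],0),P[m].max(0))
    if v=="side": cv2.imwrite("pics/side1.png",cv2.resize(d["img"][120:420,200:500],(600,600)))
E
```

```text
27.45 [-0.0434  0.0676  0.1778] [-0.7119041  -0.16767227  0.2802237 ]
circuit 3681 [[-0.026, -0.0355], [0.0291, 0.0376]]
stop 806 [[-0.0408, 0.0403], [0.0198, 0.0526]]
jaw 610 [[0.0301, -0.0382], [0.0456, 0.0401]]
row 235 green end 287 yellow start 292 [0.04775953 0.05189559]
row 253 green end 287 yellow start 292 [0.04735374 0.0515473 ]
row 269 green end 288 yellow start 292 [0.04783165 0.05122856]
side ball 84 [0.05350526 0.12322888 0.09766198] [0.06474361 0.13448151 0.10281314] [0.04455437 0.11578101 0.0833047 ]
side sink 134 [0.41722441 0.34426926 0.02322172] [0.43080328 0.39170098 0.04058019]
top sink 86 [0.41560115 0.34939461 0.03183384] [0.42774486 0.36746767 0.04590639]
```

View pics/side1.png

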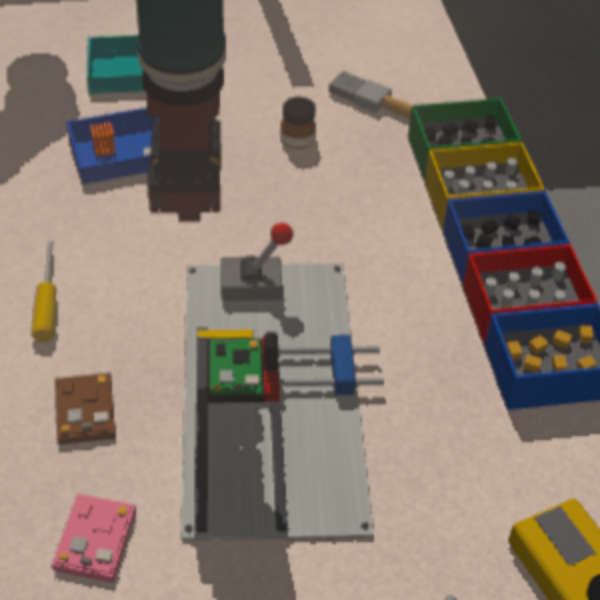

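The side view shows the heatsink upright in the blue tray (102,140) and the board home with the jaw closed on it (238,365). The lever is thrown away from the robot (281,233); its ball at x≈53.5 mm matches the far stop. I'm handing in.

```bash
python3 -c "
from workcell import robot
print(robot.close_job())"
```

```text
the job is handed in; nothing more can be done
None
```

I handed the job in at about 27.5 s: the heatsink is in the blue tray, the board is home against the stop with the jaw closed on it, and the lock lever is at its far stop; the bystanders were never touched.

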